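Wind the aerial tuner's coil, refit its tuning knob and hold it in

ROBOT

A 6-joint arm with a two-finger parallel gripper is mounted at the origin on the work surface. World frame = base frame: x ahead of the robot, y to its left, z up, the work surface at z = 0. Lengths are in m, angles in rad, forces in N, time in s.
With the tool pointing down it reaches from about 0.275 to 0.75 m from the base axis. Payload 10.2 kg.
Tool frame: the origin (TCP) lies midway between the tips of the shut fingers; the grasp point (between the pads) lies robot.grip_point_offset behind it (robot.grip_point_offset is the distance from the TCP to the grasp point, in m); y points along the fingers, z is the direction in which the jaws open and shut, and the axes are right-handed (so a half turn about y gives the same grasp; the last joint's range is limited). The gripper opens to 88 mm and grips with 3 to 60 N. Pads are 18 mm wide; open, the fingers measure 123 mm over their backs; the gripper's body (75 mm by 187 mm) begins 45 mm behind the grasp point.
Start: joints at [-1.388, 0.313, 1.498, -0, 1.331, -0.223], TCP at [0.207, -0.482, 0.239] pointing down, gripper open.
Joint ranges: [-2.94, 2.94], [-0.97, 2.17], [0.19, 2.56], [-1.23, 4.37], [0.02, 3.11], [-2.88, 2.88]. Speed limits (rad/s): [2.39, 2.39, 3.01, 3.14, 3.14, 3.14].

INTERFACE

Orientations are given as a unit quaternion [x, y, z, w].
In Python, from rig import status, eyes, ticket, robot gives the robot as it stands.
- The arm moves only by the shell command python3 -m jog 'ROWS' [FORCE]. ROWS is a JSON object of lists of equal length, an entry for each row: "travel": the shift along the world's x, y, z in units of 1 m (1.0 is 1 m), a list of three; "rotation": the turn, a rotation vector about the world's x, y, z in units of 45 degrees (1.0 is 45 degrees), a list of three; "jaw": the gripper command: -1 is shut, 1 is fully open, values between are in proportion. In form: {"travel": [[dx, dy, dz], ...], "rotation": [[ax, ay, az], ...], "jaw": [jaw, ...]}. A call has 1 to 8 rows; each row is the pose to reach, as a shift and turn from the pose commanded when the call began; what a row does not reach only later rows make up. A row lasts 1/12 s, in which the tool goes at most 41.7 mm and 7.16 degrees, less where a joint would pass 70% of its speed; a pose out of reach is approached as far as the arm can. A call with a number of a shift or a turn outside -1 to 1 is refused whole. A call with a gripper value outside its range is refused whole. The fingers move at their own pace and stop on an object; FORCE is the grip in N (left out, the last holds). Time passes only in rows, so rows that repeat a pose let the fingers close. It gives the time, the measured TCP pose, the force and the opening at its end, in the units of the state.
- status.sense(): the state, without advancing time (a new reading comes with each control period).
- eyes.read_camera(name): name is "scene" or "top" or "wrist"; returns (picture, depth): 400x640x3 uint8, red, green, blue; 400x640 float32, m along the optical axis (not along the pixel's ray), 0 where there is no reading.
- eyes.camera_model(name): a dict with "intrinsics" (3x3 intrinsics, pixels), "k1" (the pictures are not rectified: a ray, as slopes to the right and down, at radius r is drawn at 1 + k1 r^2 times it, then the intrinsics apply), "rvec" (rotation vector, rad) and "tvec" (3), from world to camera coordinates, as OpenCV has them. Camera axes: x right, y down, z forward; pixel columns grow to the right and rows downward; lengths in m; the calibration is good to about 2 mm. A picture is of the moment at which its call begins: read the wrist's pose just before it. camera_model takes no time and is no camera call; for the wrist camera it gives the pose at the moment of the call.
- ticket.close_job(): hands the job in, once; it reports no verdict.
The state is a dict: "time": time; "joints": joint angles; "dq": joint speeds; "tau": joint torques, N m; "tcp_pos": TCP position; "ee_rot": TCP orientation; "wrist_force": force on the tool from outside, world axes, zero at the start; "wrist_torque": the same for the moment, N m; "opening": opening from 0.0 (shut) to 1.0 (fully open).
Only numpy, scipy, OpenCV 4.12 (cv2) and the standard library are available. Lean on these libraries where they do the work, as an engineer would, in place of code of your own. Each camera call takes 0.05 s, during which the arm holds its last target.

TASK

The black tuning knob has come off the aerial tuner on the chart table and is standing on the bamboo turntable. First wind the tuner's coil crank clockwise (seen from above), a little over one full turn, until it comes up against its stop; only then fetch the knob, turn it so that its flat matches the flat of the bare brass D-shaft, push it fully home on the shaft, and keep pressing it down until the spring-loaded shaft is in to its stop. Finish while still holding the knob pressed in, with the crank left at its stop and the other things on the table left where they are.

Things in the scene. Friction and masses are not known exactly. Their poses are not given: they have to be found in the camera images.
- tuner: Aerial tuner: grey console 240 x 320 x 85 mm (x, y, z), black top deck, fixed to the table on the left or right, turned up to 0.25 rad. Origin: centre of its underside; x points away from the robot at yaw 0. On the deck: crank at (-42, +85) mm, D-shaft at (-42, -83) mm; meter, small fixed switch and lamp (up to 14 mm proud) at x > 28 mm.
- crank_axis (a point): On the vertical axis of the coil crank, at the top face of its disc (14 mm above the deck); axes are the tuner's. The crank is an aluminium disc 80 mm across, 10 mm thick, 4 mm clear of the deck.
- crank_grip (a point): On the centre line of the crank's black finger grip, 14 mm above the disc: a smooth upright cylinder 16 mm in diameter, 28 mm tall, standing on the disc 28 mm from the crank's axis. It spins freely about its own vertical line, so a hand holding it need not turn as it goes round.
- crank (a joint): Angle of the coil crank, rad, grows clockwise seen from above. Starts at 0 to 0.5; hard stop at 6.8, so 6.3 to 6.8 rad are to be wound. At the stop the grip lies on the tuner's -x side of the axis, by an orange mark on the deck; it starts at that mark or up to 0.5 rad before it, so its first pass there is not the stop. Drag about 1 N at the grip; it stays where it is left.
- shaft_tip (a point): Centre of the top end of the bare brass D-shaft; z up along the shaft, x square out of its flat. Diameter 12 mm, flat 1.5 mm from the axis (7.5 mm across the flat); the top 3 mm taper to 9 mm diameter and a flat 0.5 mm from the axis. It stands 20 mm above the dial disc.
- dial (a joint): Angle of the D-shaft and its aluminium dial disc (58 mm across, 3 mm thick, top 6 mm above the deck; red line on the side of the flat), rad, counter-clockwise from above; 0 = flat faces the tuner's +x. Starts within 0.7 rad of 0, turns within 1.57, drag about 0.01 N m.
- shaft (a joint): How far the D-shaft is pushed down into the tuner, m: 0 = up, 0.004 = in to its stop. A spring pushes it up: about 6 N to start moving it, about 11 N at the stop. It springs back when let go.
- knob: Loose black metal tuning knob, 90 g, bore down on the turntable. Origin: centre of its underside, z up. Fluted skirt 40 mm in diameter, 0 to 16 mm high; on it a bar grip 40 mm long (along x), 14 mm wide (along y), 16 to 34 mm high, to be pinched across the 14 mm. A white line on the +x half of the bar's top and down its +x end marks the side of the bore's flat.
- knob_bore (a point): Inner end of the knob's D-bore, on its axis 14 mm above its underside; axes as the knob. Bore diameter 13.2 mm, flat 2 mm from the axis on the +x side (0.5 mm play). It goes on with x along the shaft tip's x, same direction (a few tenths of a rad off, the shaft may turn to meet it). Fully home, this point meets shaft_tip; the skirt is 6 mm clear of the dial (2 mm when pressed in).
- knob_mark (a point): Point of the white line on the +x end of the knob, 20 mm from its axis and 14 mm above its underside; with the knob properly on, it lies straight out from the flat of the shaft, over the red line of the dial.
- turntable: Round bamboo turntable, 280 mm across, on the other side from the tuner. Foot fixed to the table; the disc turns with light friction (0.06 N m). Origin: centre of its underside; its top face is 28 mm higher. The knob stands about 90 mm from its centre, on the robot's side.
- pen_holder: Bystander on the turntable: white ceramic pen holder, 72 mm across, 95 mm tall, pens up to 155 mm; origin at the centre of its underside. About 180 mm from the knob.
- stopwatch: Bystander on the turntable: orange plastic stopwatch lying flat, 60 mm across, 16 mm thick; origin at the centre of its underside.
- divider: Bystander on the turntable: pair of steel dividers lying flat, 130 mm long along x, 10 mm thick; origin near its middle, underneath.
- storage_box: Bystander on the right: blue plastic storage box with clip-on lid, 220 x 165 x 114 mm; origin at the centre of its underside.
- ruler: Bystander on the left: parallel ruler lying flat, 320 x 74 x 6 mm, length along its x; origin at the centre of its underside.
- eraser: Bystander on the left: white eraser in a grey sleeve, 60 x 24 x 13 mm, lying flat; origin at the centre of its underside.
There are look-alikes about, which are no part of the job. There is more than one size of the knob; the one meant has the size given above.

How it is judged:
By the outcome, as a careful person would: the job done as asked, in the order asked, and still so for the second after the job is handed in, while the arm keeps its last pose, push and grip.
It also fails if it takes over 64 s, if anything falls off the work surface, if the arm or the gripper's body presses on something with over 40 N, if the wrist force passes 120 N, or if a joint passes its speed limit or range.

## Working session

There is one attempt and no reset: what is moved stays moved. The work goes in short steps, Python scripts to look and compute and a shell command to move; the robot and the scene stay as the last step left them, time stands still between calls to the robot, and variables do not carry over. Pictures are saved under pics/ and viewed, and the job is handed in when it is done.

```bash
ls; mkdir -p pics; cat > h.py <<'E'
import numpy as np,cv2
from rig import status,eyes,ticket,robot
def snap(name,fn=None):
    m=eyes.camera_model(name); p,d=eyes.read_camera(name)
    if fn: cv2.imwrite('pics/'+fn+'.png',p[:,:,::-1]); np.savez('pics/'+fn+'.npz',p=p,d=d,**{k:np.array(m[k]) for k in('intrinsics','k1','rvec','tvec')})
    return p,d,m
def load(fn):
    z=np.load('pics/'+fn+'.npz'); return z['p'],z['d'],z
def ray(m,u,v):
    K=np.array(m['intrinsics']);k=float(m['k1']);
    xd=np.array([(u-K[0,2])/K[0,0],(v-K[1,2])/K[1,1]]);x=xd.copy()
    for _ in range(30): x=xd/(1+k*(x@x))
    R=cv2.Rodrigues(np.array(m['rvec'],float))[0];t=np.array(m['tvec'],float).ravel()
    return -R.T@t, R.T@np.array([x[0],x[1],1.])
def onz(m,u,v,z):
    c,r=ray(m,u,v); return c+r*(z-c[2])/r[2]
def dep(m,d,u,v):
    c,r=ray(m,u,v); dd=d[int(round(v)),int(round(u))]; return c+r*dd
def tri(m1,a,m2,b):
    c1,r1=ray(m1,*a);c2,r2=ray(m2,*b);A=np.stack([r1,-r2],1);s=np.linalg.lstsq(A,c2-c1,rcond=None)[0]
    p,q=c1+r1*s[0],c2+r2*s[1]; return (p+q)/2,np.linalg.norm(p-q)
def proj(m,P):
    R=cv2.Rodrigues(np.array(m['rvec'],float))[0];X=R@np.array(P,float)+np.array(m['tvec'],float).ravel()
    x=X[:2]/X[2];K=np.array(m['intrinsics']);x=x*(1+float(m['k1'])*(x@x)); return x[0]*K[0,0]+K[0,2],x[1]*K[1,1]+K[1,2]
E
python3 - <<'E'
from h import *
for n in('scene','top','wrist'):
    p,d,m=snap(n,n+'0'); print(n,m)
s=status.sense();print(s, robot.grip_point_offset)
E
```

```text
pics
scene {'intrinsics': array([[473.35182305,   0.        , 328.63578793],
       [  0.        , 473.35182305, 198.50820642],
       [  0.        ,   0.        ,   1.        ]]), 'k1': -0.03362180320546739, 'rvec': array([ 2.09285074,  1.66573456, -0.45311929]), 'tvec': array([-0.08831192, -0.39565414,  1.93670989])}
top {'intrinsics': array([[444.08408331,   0.        , 314.44078579],
       [  0.        , 444.08408331, 200.29205732],
       [  0.        ,   0.        ,   1.        ]]), 'k1': -0.05523323785701644, 'rvec': array([ 2.18055561, -2.20823505,  0.05347576]), 'tvec': array([-0.04196744,  0.50468424,  1.60170873])}
wrist {'intrinsics': array([[346.25664093,   0.        , 322.7404469 ],
       [  0.        , 346.25664093, 201.65262036],
       [  0.        ,   0.        ,   1.        ]]), 'k1': -0.06533054495330769, 'rvec': array([-2.39405216,  1.57836878,  0.25157832]), 'tvec': array([-0.52441213, -0.04355375,  0.39118229])}
{'time': 0.15, 'joints': array([-1.38836803e+00,  3.13319102e-01,  1.49817420e+00,  1.98333303e-05,
        1.33102122e+00, -2.23365108e-01]), 'dq': array([-0.0003097 , -0.00121849, -0.00138364,  0.00146299,  0.00018901,
       -0.00055938]), 'tau': array([ 1.44372596e-03, -4.02307177e+01, -2.52316242e+01,  6.94881706e-02,
        3.43699032e-02, -6.44767124e-05]), 'tcp_pos': array([ 0.20722323, -0.48219995,  0.23832702]), 'ee_rot': array([-0.14247216,  0.69292787, -0.69227643,  0.14249912]), 'wrist_force': array([ 0.13783676, -0.22510988, -0.23137276]), 'wrist_torque': array([-0.05864833, -0.02009608, -0.0202793 ]), 'opening': 1.003102313222628} 0.0187
```

View pics/top0.png

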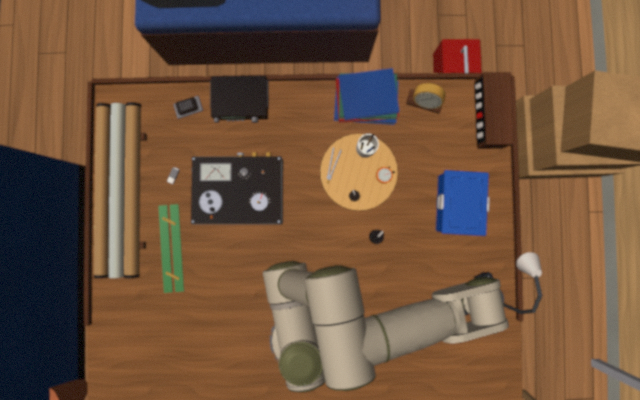

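View pics/scene0.png

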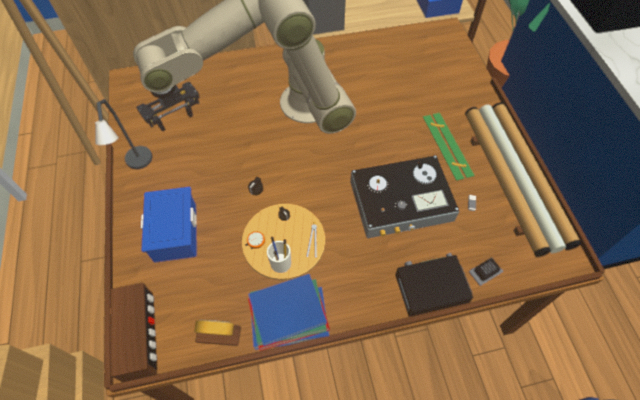

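View pics/wrist0.png

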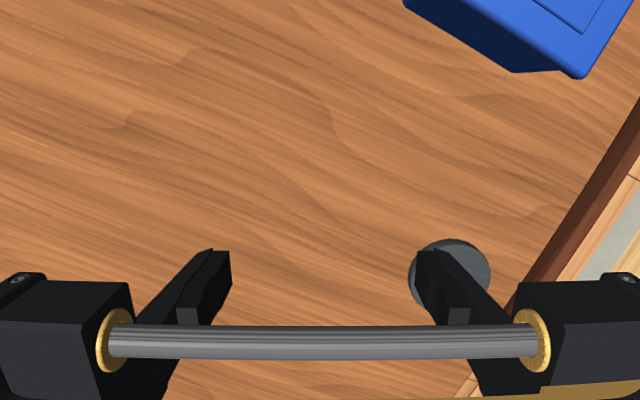

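The top view shows the tuner on the left (190-283, 155-223), crank disc at (210,202), dial at (260,202). There are two black knobs: one on the turntable at (354,196) and a larger one on the bare table at (377,237). The one on the turntable fits the text. I'll measure coarsely, then confirm with a crop.

```bash
python3 - <<'E'
from h import *
p,d,m=load('top0'); ps,ds,ms=load('scene0')
for n,u,v in [('c1',192,157),('c2',282,157),('c3',282,222),('c4',192,222),('crank',210,202),('dial',260,202),('knob',354,196),('big',377,237),('tt',359,172)]:
    print(n,dep(m,d,u,v).round(3),onz(m,u,v,.085).round(3))
for n,u,v in [('crank',425,174),('dial',377,184),('knob',284,214),('big',255,186),('tt',284,241)]:
    print(n,dep(ms,ds,u,v).round(3))
cv2.imwrite('pics/c1.png',np.hstack([cv2.resize(p[150:230,185:290,::-1],None,fx=4.5,fy=4.5,interpolation=2),cv2.resize(p[180:260,330:400,::-1],None,fx=4.5,fy=4.5,interpolation=2)]))
cv2.imwrite('pics/c2.png',np.hstack([cv2.resize(ps[150:240,345:460,::-1],None,fx=4,fy=4,interpolation=2),cv2.resize(ps[165:255,240:320,::-1],None,fx=4,fy=4,interpolation=2)]))
E
```

```text
c1 [0.658 0.379 0.088] [0.658 0.379 0.085]
c2 [0.665 0.069 0.004] [0.653 0.063 0.085]
c3 [0.427 0.068 0.049] [0.427 0.065 0.085]
c4 [0.43  0.379 0.086] [0.43  0.379 0.085]
crank [0.498 0.31  0.106] [0.499 0.316 0.085]
dial [0.496 0.139 0.102] [0.497 0.141 0.085]
knob [ 0.515 -0.188  0.058] [ 0.514 -0.186  0.085]
big [ 0.369 -0.269  0.044] [ 0.37  -0.263  0.085]
tt [ 0.604 -0.211  0.027] [ 0.597 -0.205  0.085]
crank [0.506 0.314 0.102]
dial [0.503 0.143 0.091]
knob [ 0.531 -0.188  0.061]
big [ 0.38  -0.267  0.033]
tt [ 0.684 -0.208  0.169]
```

View pics/c1.png

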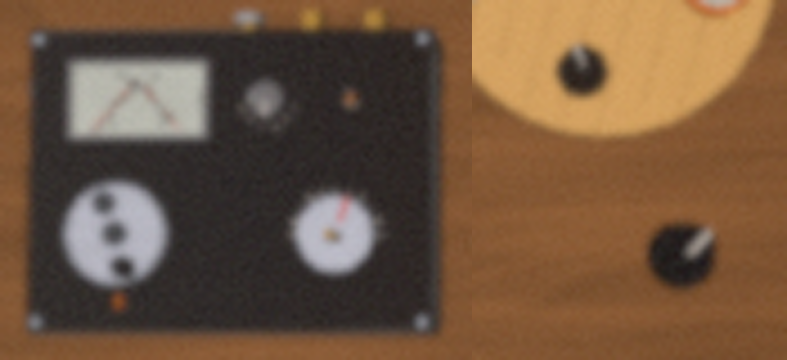

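View pics/c2.png

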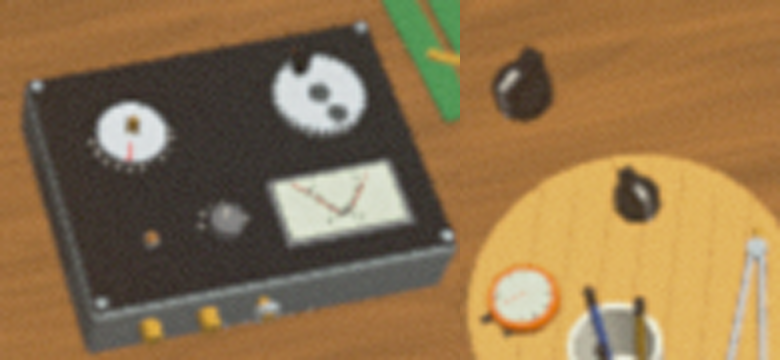

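The left pane shows the tuner: crank grip at (122,265), orange mark (118,300), red dial line pointing up and slightly right. The right pane shows both knobs. The one on the turntable is about 11 px, or 40 mm, across, and the one on the table about 14.5 px, or 50 mm. So the turntable knob is the one meant. Next I'll work out where the wrist camera needs to go.

```bash
python3 - <<'E'
from h import *
from scipy.spatial.transform import Rotation as R
s=status.sense();T=R.from_quat(s['ee_rot']).as_matrix();print(T.round(3))
m=eyes.camera_model('wrist');Rc=cv2.Rodrigues(m['rvec'])[0];c=-Rc.T@m['tvec']
print('cam',c, 'in tool',T.T@(c-s['tcp_pos']),'optical axis in tool',T.T@Rc[2], 'right', T.T@Rc[0],'world right',Rc[0])
E
```

```text
[[-0.919 -0.     0.395]
 [-0.395  0.001 -0.919]
 [-0.    -1.    -0.001]]
cam [ 0.28024149 -0.45056926  0.38529342] in tool [-0.07960732 -0.14694837 -0.00037   ] optical axis in tool [3.10703537e-01 9.50506745e-01 4.89460181e-04] right [ 7.92862000e-04 -7.74118555e-04  9.99999386e-01] world right [ 3.94014854e-01 -9.19104064e-01 -1.20755286e-04]
```

```bash
python3 -m jog '{"travel":[[0.1,0.3,0.01],[0.1,0.3,0.01],[0.1,0.3,0.01],[0.1,0.3,0.01],[0.1,0.3,0.01],[0.1,0.3,0.01],[0.1,0.3,0.01],[0.1,0.3,0.01]],"rotation":[[0,0,-0.518],[0,0,-0.518],[0,0,-0.518],[0,0,-0.518],[0,0,-0.518],[0,0,-0.518],[0,0,-0.518],[0,0,-0.518]],"jaw":[0,0,0,0,0,0,0,0]}' 20
python3 -m jog '{"travel":[[0.13,0.33,0],[0.13,0.33,0],[0.13,0.33,0],[0.13,0.33,0],[0.13,0.33,0],[0.13,0.33,0],[0.13,0.33,0],[0.13,0.33,0]],"rotation":[[0,0,0],[0,0,0],[0,0,0],[0,0,0],[0,0,0],[0,0,0],[0,0,0],[0,0,0]],"jaw":[0,0,0,0,0,0,0,0]}'
python3 -m jog '{"travel":[[0.0,0.07,0],[0.0,0.07,0],[0,0.07,0],[0,0.07,0]],"rotation":[[0,0,0],[0,0,0],[0,0,0],[0,0,0]],"jaw":[0,0,0,0]}'
python3 - <<'E'
from h import *
p,d,m=snap('wrist','w1')
E
```

```text
time: 0.82
tcp_pos: [0.3075, -0.1792, 0.2488]
ee_rot: [0.0, 0.707, -0.707, 0.0]
wrist_force: [0.2, -0.3, -0.4]
opening: 0.503
time: 1.48
tcp_pos: [0.4295, 0.1302, 0.2487]
ee_rot: [-0.0, -0.707, 0.707, 0.0]
wrist_force: [1.3, -0.9, -0.0]
opening: 0.501
time: 1.82
tcp_pos: [0.429, 0.1986, 0.2483]
ee_rot: [0.001, -0.707, 0.707, -0.0]
wrist_force: [0.0, -0.4, 0.0]
opening: 0.501
```

View pics/w1.png

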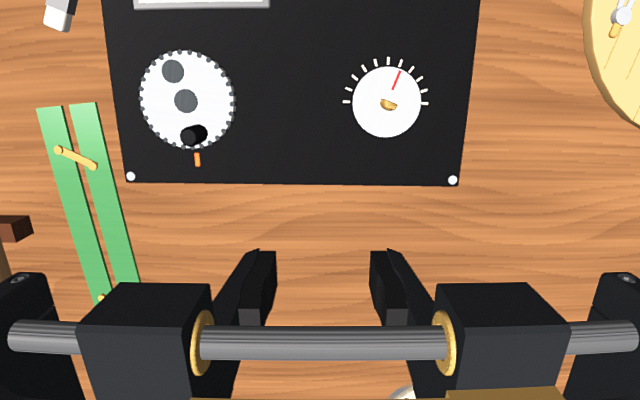

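The view shows crank axis hub (187,100), black grip (190-205,133), orange mark (197,160), dial (388,102) with its red line up-right to (400,72), and the brass shaft at (388,104). Now I'll measure these.

```bash
python3 - <<'E'
from h import *
p,d,m=load('w1')
cv2.imwrite('pics/w1c.png',np.hstack([cv2.resize(p[40:175,130:245,::-1],None,fx=3.4,fy=3.4,interpolation=2),cv2.resize(p[40:175,335:450,::-1],None,fx=3.4,fy=3.4,interpolation=2)]))
for n,u,v in [('screwL',130,176),('screwR',452,180),('hub',186,101),('cw',172,71),('mark',197,160),('discedge',160,120),('grip',200,131),('gripl',186,138),('dial',370,110)]:
    print(n,dep(m,d,u,v).round(4))
# all points in grip region
P=np.array([dep(m,d,u,v) for v in range(120,152) for u in range(175,212)])
for lo in(.1,.106,.112,.118,.122,.126,.13): 
    q=P[(P[:,2]>lo)&(P[:,2]<lo+.006)]; print(lo,len(q),q.mean(0).round(4),q.min(0).round(4),q.max(0).round(4))
hsv=cv2.cvtColor(p,cv2.COLOR_RGB2HSV)
w=((hsv[...,1]<60)&(hsv[...,2]>150)).astype(np.uint8)
for x0,x1,name,z in[(135,240,'crankdisc',.099),(352,424,'dial',.091)]:
    sub=np.zeros_like(w);sub[45:152,x0:x1]=w[45:152,x0:x1]
    c=max(cv2.findContours(sub,0,1)[0],key=cv2.contourArea);c=cv2.convexHull(c)[:,0]
    q=np.array([onz(m,u,v,z)[:2] for u,v in c],np.float32);print(name,cv2.minEnclosingCircle(q), q.mean(0))
E
```

```text
screwL [0.4325 0.3791 0.0855]
screwR [0.4287 0.0781 0.086 ]
hub [0.5    0.3119 0.1003]
cw [0.5239 0.3205 0.1017]
mark [0.4476 0.3127 0.0868]
discedge [0.4848 0.3359 0.1006]
grip [0.4773 0.2959 0.1189]
gripl [0.473  0.3044 0.1277]
dial [0.4917 0.1581 0.0923]
0.1 253 [0.4739 0.3077 0.1009] [0.4599 0.2923 0.1   ] [0.4847 0.3255 0.1059]
0.106 46 [0.4753 0.297  0.1091] [0.4674 0.2952 0.1063] [0.4818 0.3029 0.1118]
0.112 45 [0.4775 0.2974 0.115 ] [0.4671 0.2944 0.1122] [0.4819 0.3051 0.1179]
0.118 59 [0.4755 0.2968 0.1214] [0.4667 0.2945 0.1185] [0.4817 0.305  0.124 ]
0.122 261 [0.4745 0.3012 0.1263] [0.4663 0.2943 0.122 ] [0.4819 0.3107 0.128 ]
0.126 264 [0.4741 0.3023 0.1277] [0.4665 0.2943 0.126 ] [0.4809 0.3096 0.1295]<stdin>:9: RuntimeWarning: Mean of empty slice.
  ret = um.true_divide(
Traceback (most recent call last):
ValueError: zero-size array to reduction operation minimum which has no identity
```

View pics/w1c.png

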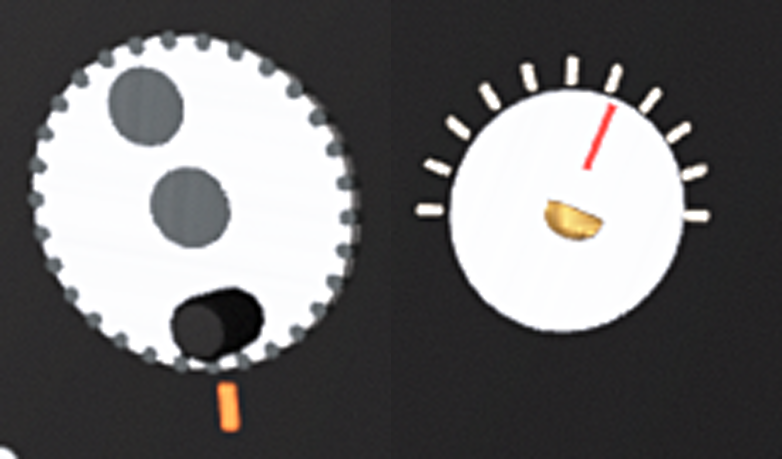

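```bash
python3 - <<'E'
from h import *
p,d,m=load('w1')
hsv=cv2.cvtColor(p,cv2.COLOR_RGB2HSV)
w=((hsv[...,1]<60)&(hsv[...,2]>80)).astype(np.uint8)
for x0,x1,name,z in[(130,240,'crankdisc',.0995),(352,424,'dial',.0917)]:
    sub=np.zeros_like(w);sub[45:152,x0:x1]=w[45:152,x0:x1]
    c=max(cv2.findContours(sub,0,1)[0],key=cv2.contourArea);c=cv2.convexHull(c)[:,0]
    q=np.array([onz(m,u,v,z)[:2] for u,v in c],np.float32);print(name,cv2.minEnclosingCircle(q),cv2.fitEllipse(q))
r=((hsv[...,1]>120)&((hsv[...,0]<6)|(hsv[...,0]>174))&(hsv[...,2]>120));r[:, :352]=0;r[:,424:]=0;r[125:]=0
v,u=np.nonzero(r);q=np.array([onz(m,a,b,.0917)[:2] for a,b in zip(u,v)]);print('red',len(q),q.mean(0),cv2.fitLine(q.astype(np.float32),2,0,.01,.01).ravel())
r=((hsv[...,1]>90)&(hsv[...,0]>=12)&(hsv[...,0]<32)&(hsv[...,2]>80));r[:, :352]=0;r[:,424:]=0;r[125:]=0;r[:80]=0
v,u=np.nonzero(r);print('brass px',u.min(),u.max(),v.min(),v.max());P=np.array([dep(m,d,a,b) for a,b in zip(u,v)]);print(P.mean(0),P.min(0),P.max(0))
# hub & grip top by depth-plane projection: dark grip top circle
t=P[P[:,2]>.109];print('tip',len(t),t.mean(0),t.min(0),t.max(0))
E
```

```text
crankdisc ((0.49998176097869873, 0.31199750304222107), 0.04132941737771034) ((0.5002691149711609, 0.31213343143463135), (0.08090963959693909, 0.08198369294404984), 5.297502517700195)
dial ((0.5020859241485596, 0.14413850009441376), 0.033830177038908005) ((0.5021876692771912, 0.14329871535301208), (0.060734860599040985, 0.0683494508266449), 78.78910064697266)
red 38 [0.51635228 0.13730631] [ 0.9342033  -0.35674095  0.5163523   0.1373063 ]
brass px 380 396 99 109
[0.49717451 0.14705534 0.11205931] [0.49360215 0.14020406 0.09392969] [0.50872896 0.19871077 0.3952024 ]
tip 97 [0.49691111 0.14634219 0.11466056] [0.49360215 0.14020406 0.10936576] [0.50872896 0.19871077 0.3952024 ]
```

Crank axis is (0.500, 0.312), disc top 0.100 and diameter 81 mm (given 80), and the grip top is at (0.474, 0.302, 0.127). That puts the grip 28 mm out and 0.38 rad before the mark, matching the text. I'll hover over it and take a second view.

```bash
python3 -m jog '{"travel":[[0.0448,0.1035,-0.085],[0.0448,0.1035,-0.085],[0.0448,0.1035,-0.085],[0.0448,0.1035,-0.085],[0.0448,0.1035,-0.085],[0.0448,0.1035,-0.085]],"rotation":[[0,0,0],[0,0,0],[0,0,0],[0,0,0],[0,0,0],[0,0,0]],"jaw":[0,0,0,0,0,0]}'
python3 - <<'E'
from h import *
p,d,m=snap('wrist','w2')
print(status.sense()['tcp_pos'],status.sense()['joints'])
E
```

```text
time: 2.37
tcp_pos: [0.4744, 0.3, 0.1636]
ee_rot: [-0.0, -0.707, 0.707, 0.001]
wrist_force: [0.7, -0.6, 0.3]
opening: 0.499
[0.47460002 0.29986152 0.16447016] [ 3.54946492e-01  4.57636573e-01  1.49043790e+00 -3.16419635e-04
  1.19297709e+00  1.92828442e+00]
```

View pics/w2.png

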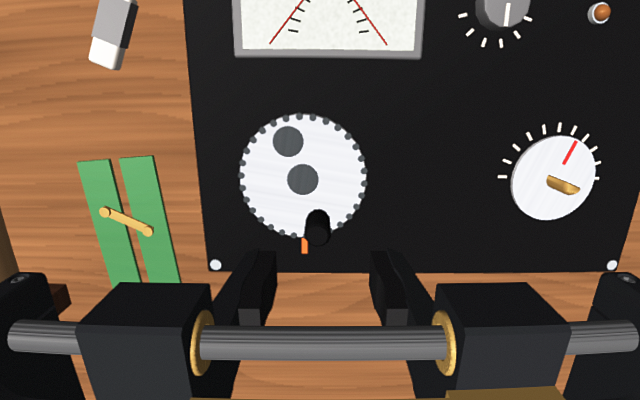

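Grip top is now at about (318,234) in this view; it was at (188,137) in the previous one. I'll triangulate it.

```bash
python3 - <<'E'
from h import *
p,d,m=load('w2');_,d1,m1=load('w1')
cv2.imwrite('pics/w2c.png',np.hstack([cv2.resize(p[110:260,230:380,::-1],None,fx=2.6,fy=2.6,interpolation=2),cv2.resize(p[110:230,500:620,::-1],None,fx=3.25,fy=3.25,interpolation=2)]))
print(tri(m1,(188.2,136.8),m,(318,234)))
P=np.array([dep(m,d,u,v) for v in range(205,250) for u in range(300,336)])
q=P[(P[:,2]>.122)&(P[:,2]<.135)];print(len(q),q.mean(0),q.min(0),q.max(0))
q=P[(P[:,2]>.104)&(P[:,2]<.12)];print(len(q),q.mean(0),q.min(0),q.max(0))
E
```

```text
(array([0.47407954, 0.30273325, 0.12676243]), np.float64(0.0006547186485202244))
565 [0.47538271 0.30315515 0.12697251] [0.46675023 0.2955456  0.12211948] [0.4821862  0.31078847 0.12977656]
215 [0.48007372 0.30309749 0.11237356] [0.47306808 0.29539317 0.10400006] [0.48217088 0.31109154 0.11988026]
```

View pics/w2c.png

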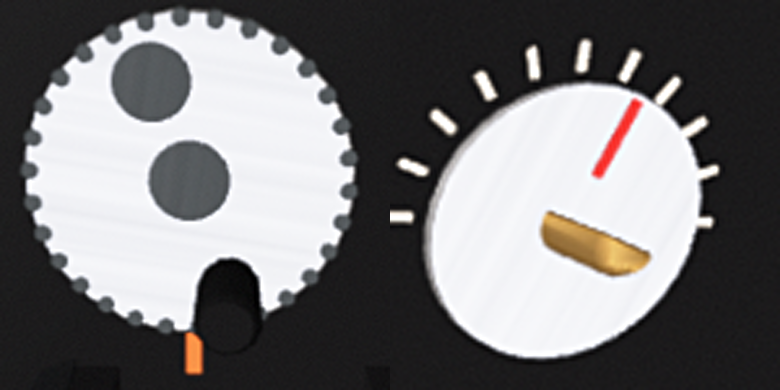

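Grip top triangulates to (0.474, 0.303, 0.127), with a ray gap of 0.7 mm and depth agreeing. I'll go down and close on it.

```bash
python3 -m jog '{"travel":[[0,0.003,-0.03],[0,0.003,-0.05],[0,0.003,-0.0595],[0,0.003,-0.0595],[0,0.003,-0.0595],[0,0.003,-0.0595],[0,0.003,-0.0595],[0,0.003,-0.0595]],"rotation":[[0,0,0],[0,0,0],[0,0,0],[0,0,0],[0,0,0],[0,0,0],[0,0,0],[0,0,0]],"jaw":[0,0,0,0,-1,-1,-1,-1]}' 20
python3 -c "
from h import *
s=status.sense();print(s['tcp_pos'],s['opening'],s['wrist_force'])
snap('wrist','w3')"
```

```text
time: 3.08
tcp_pos: [0.4746, 0.3043, 0.1053]
ee_rot: [0.001, 0.707, -0.707, 0.0]
wrist_force: [-0.4, 0.1, 0.2]
opening: 0.22
[0.47464168 0.30431723 0.10529124] 0.22003059525190793 [-0.38514982  0.07102778  0.24003312]
```

View pics/w3.png

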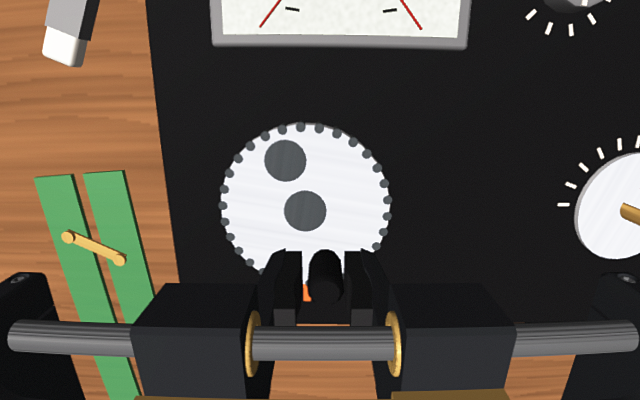

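```bash
python3 -m jog '{"travel":[[0,0,0],[0,0,0]],"rotation":[[0,0,0],[0,0,0]],"jaw":[-1,-1]}' 25
python3 - <<'E'
from h import *
s=status.sense();print(s['tcp_pos'],s['opening'])
C=np.array([.5001,.312]);P0=np.array([s['tcp_pos'][0]-.0004,.303]);th=np.arctan2(*(P0-C)[::-1]);r=.028
print(th,np.linalg.norm(P0-C))
f=lambda a:C+r*np.array([np.cos(th-a),np.sin(th-a)])
for k in range(4):
    a0=k*8*.2
    print(a0,[[float(x) for x in (f(a0+.2*(i+1))-f(a0)).round(4)]+[0] for i in range(8)])
E
```

```text
time: 3.3
tcp_pos: [0.4745, 0.3043, 0.105]
ee_rot: [0.001, 0.707, -0.707, 0.0]
wrist_force: [-1.3, -1.4, 5.0]
opening: 0.169
[0.47450946 0.30430792 0.10495877] 0.1691307808856815
-2.8082358164072407 0.027504691267796966
0.0 [[-0.0013, 0.0054, 0], [-0.0015, 0.011, 0], [-0.0006, 0.0165, 0], [0.0015, 0.0218, 0], [0.0045, 0.0265, 0], [0.0083, 0.0305, 0], [0.0129, 0.0337, 0], [0.0181, 0.0359, 0]]
1.6 [[0.0055, 0.0011, 0], [0.0111, 0.0012, 0], [0.0165, 0.0001, 0], [0.0217, -0.0021, 0], [0.0263, -0.0052, 0], [0.0302, -0.0092, 0], [0.0333, -0.0139, 0], [0.0353, -0.0191, 0]]
3.2 [[0.001, -0.0055, 0], [0.0008, -0.0111, 0], [-0.0004, -0.0165, 0], [-0.0027, -0.0216, 0], [-0.006, -0.0262, 0], [-0.0101, -0.03, 0], [-0.0149, -0.0329, 0], [-0.0201, -0.0348, 0]]
4.800000000000001 [[-0.0055, -0.0008, 0], [-0.0111, -0.0005, 0], [-0.0165, 0.0009, 0], [-0.0215, 0.0034, 0], [-0.026, 0.0068, 0], [-0.0297, 0.011, 0], [-0.0324, 0.0158, 0], [-0.0342, 0.0211, 0]]
```

```bash
python3 -m jog '{"travel":[[-0.0013,0.0054,0.001],[-0.0015,0.011,0.001],[-0.0006,0.0165,0.001],[0.0015,0.0218,0.001],[0.0045,0.0265,0.001],[0.0083,0.0305,0.001],[0.0129,0.0337,0.001],[0.0181,0.0359,0.001]],"rotation":[[0,0,0],[0,0,0],[0,0,0],[0,0,0],[0,0,0],[0,0,0],[0,0,0],[0,0,0]],"jaw":[-1,-1,-1,-1,-1,-1,-1,-1]}'
python3 -c "
from h import *
s=status.sense();print(s['tcp_pos'],s['opening'],s['wrist_force'])
snap('wrist','w4')"
```

```text
time: 3.97
tcp_pos: [0.4926, 0.3396, 0.105]
ee_rot: [-0.0, -0.706, 0.708, 0.0]
wrist_force: [2.4, -10.2, 2.7]
opening: 0.17
[0.49264173 0.3396128  0.10502527] 0.1698906926538577 [  2.42988948 -10.15740056   2.74295124]
```

View pics/w4.png

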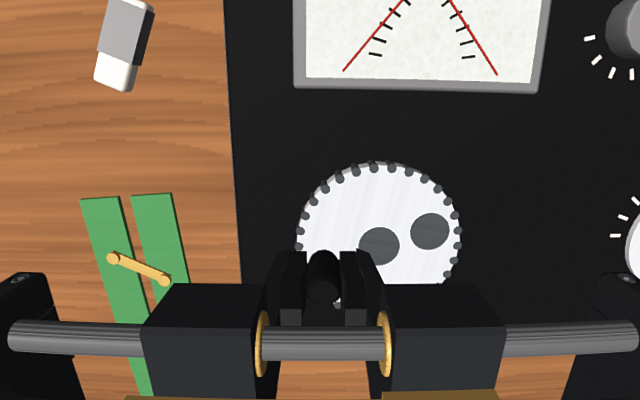

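It winds as expected. The 10 N side force means my circle sits slightly high in y, so I'll trim it by 1 mm.

```bash
python3 -m jog '{"travel":[[0.0055,0.0001,0],[0.0111,0.0002,0],[0.0165,-0.0009,0],[0.0217,-0.0031,0],[0.0263,-0.0062,0],[0.0302,-0.0102,0],[0.0333,-0.0149,0],[0.0353,-0.0201,0]],"rotation":[[0,0,0],[0,0,0],[0,0,0],[0,0,0],[0,0,0],[0,0,0],[0,0,0],[0,0,0]],"jaw":[-1,-1,-1,-1,-1,-1,-1,-1]}'

```

```text
time: 4.68
tcp_pos: [0.5282, 0.3198, 0.1052]
ee_rot: [0.001, 0.707, -0.707, -0.0]
wrist_force: [0.9, 2.7, -2.0]
opening: 0.175
```

```bash
python3 -m jog '{"travel":[[0.001,-0.0055,0],[0.0008,-0.0111,0],[-0.0004,-0.0165,0],[-0.0027,-0.0216,0],[-0.006,-0.0262,0],[-0.0101,-0.03,0],[-0.0149,-0.0329,0],[-0.0201,-0.0348,0]],"rotation":[[0,0,0],[0,0,0],[0,0,0],[0,0,0],[0,0,0],[0,0,0],[0,0,0],[0,0,0]],"jaw":[-1,-1,-1,-1,-1,-1,-1,-1]}'

```

```text
time: 5.35
tcp_pos: [0.5068, 0.2851, 0.1052]
ee_rot: [0.0, 0.707, -0.707, -0.001]
wrist_force: [1.1, 5.2, -4.3]
opening: 0.175
```

```bash
python3 -m jog '{"travel":[[-0.0055,-0.0003,0],[-0.0111,0.0,0],[-0.0165,0.0014,0],[-0.0215,0.0039,0],[-0.026,0.0073,0],[-0.0297,0.0115,0],[-0.0324,0.0163,0],[-0.0342,0.0216,0]],"rotation":[[0,0,0],[0,0,0],[0,0,0],[0,0,0],[0,0,0],[0,0,0],[0,0,0],[0,0,0]],"jaw":[-1,-1,-1,-1,-1,-1,-1,-1]}'
python3 - <<'E'
from h import *
s=status.sense();P=s['tcp_pos'][:2];print(s['tcp_pos'],s['wrist_force'])
C=np.array([.5001,.312]);th=np.arctan2(*(P-C)[::-1]);r=.028;print(th-(np.pi-.0126),th+np.pi)
f=lambda a:C+r*np.array([np.cos(th-a),np.sin(th-a)])
print([[float(x) for x in (f(.05*(i+1))-f(0)).round(4)]+[0] for i in range(8)])
E
```

```text
time: 6.02
tcp_pos: [0.4736, 0.3071, 0.1052]
ee_rot: [-0.001, -0.707, 0.707, -0.0]
wrist_force: [9.5, -0.5, -8.2]
opening: 0.167
[0.47356297 0.30709704 0.10520848] [ 9.52336598 -0.5323914  -8.19932557]
-6.08788650886428 0.1826987983153061
[[-0.0002, 0.0014, 0], [-0.0004, 0.0028, 0], [-0.0005, 0.0042, 0], [-0.0005, 0.0056, 0], [-0.0004, 0.007, 0], [-0.0003, 0.0084, 0], [-0.0001, 0.0097, 0], [0.0002, 0.0111, 0]]
```

About 0.2 rad to go to the stop. I'll finish gently and watch for the y force.

```bash
python3 -m jog '{"travel":[[0.0006,0.0014,0.001],[0.0006,0.0028,0.001],[0.0007,0.0042,0.001],[0.0008,0.0056,0.001],[0.0008,0.006,0.001],[0.0008,0.0065,0.001],[0.0008,0.007,0.001],[0.0008,0.007,0.001]],"rotation":[[0,0,0],[0,0,0],[0,0,0],[0,0,0],[0,0,0],[0,0,0],[0,0,0],[0,0,0]],"jaw":[-1,-1,-1,-1,-1,-1,-1,-1]}'

```

```text
time: 6.68
tcp_pos: [0.4733, 0.3131, 0.1054]
ee_rot: [0.001, -0.706, 0.708, 0.001]
wrist_force: [-1.2, -4.9, -14.0]
opening: 0.173
```

```bash
python3 -m jog '{"travel":[[0,0.001,-0.001],[0,0.002,-0.001],[0,0.003,-0.001],[0,0.003,-0.001]],"rotation":[[0,0,0],[0,0,0],[0,0,0],[0,0,0]],"jaw":[-1,-1,-1,-1]}'

```

```text
time: 7.02
tcp_pos: [0.4733, 0.3135, 0.1052]
ee_rot: [0.001, -0.704, 0.71, 0.002]
wrist_force: [-5.2, -22.9, -3.2]
opening: 0.173
```

The stop is firm: 23 N and no further motion. Release, lift and check.

```bash
python3 -m jog '{"travel":[[0,0,0],[0,0,0],[0,0,0],[0,0,0.03],[0,0,0.07],[0,0,0.11],[-0.03,-0.03,0.145],[-0.03,-0.06,0.145]],"rotation":[[0,0,0],[0,0,0],[0,0,0],[0,0,0],[0,0,0],[0,0,0],[0,0,0],[0,0,0]],"jaw":[0,0,0,0,0,0,0,0]}'
python3 -c "
from h import *
s=status.sense();print(s['tcp_pos'],s['opening'],s['wrist_force'])
snap('wrist','w5')"
```

```text
time: 7.68
tcp_pos: [0.4439, 0.259, 0.2556]
ee_rot: [0.002, 0.709, -0.706, 0.004]
wrist_force: [1.6, -0.5, 0.4]
opening: 0.5
[0.4438695  0.2589571  0.25557049] 0.5001466065675976 [ 1.63951764 -0.52691392  0.3700919 ]
```

View pics/w5.png

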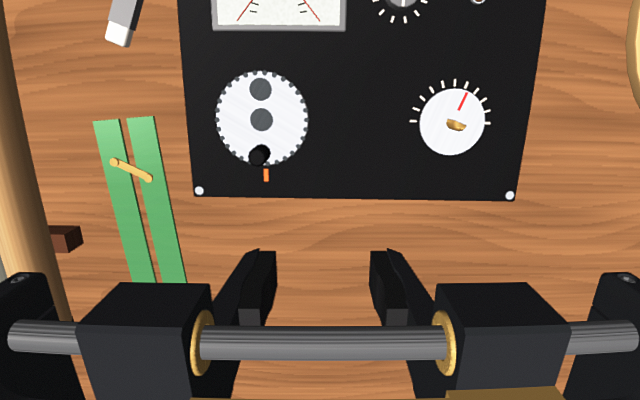

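The grip is back by the orange mark (266,174), with hub (261,120) and counterweight spot (260,90). I'll check the crank angle numerically and triangulate the shaft across the views.

```bash
python3 - <<'E'
from h import *
def spots(fn,hub,cw):
    p,d,m=load(fn);g=cv2.cvtColor(p,cv2.COLOR_RGB2GRAY)
    out=[]
    for u,v in(hub,cw):
        k=((g>60)&(g<140)).astype(np.uint8);n,l,s,c=cv2.connectedComponentsWithStats(k);i=l[v,u];out.append(c[i])
    a,b=[onz(m,*o,.0995) for o in out];return a,b,np.arctan2(*(b-a)[1::-1])
for x in(('w1',(186,101),(172,71)),('w2',(303,179),(288,141)),('w5',(261,120),(260,90))): print(spots(*x))
for fn,a,b in(('w1',(130.5,176),(452.5,180)),('w2',(215.5,265),(612,265)),('w5',(199,190.5),(510,195.5))):
    _,_,m=load(fn);A,B=onz(m,*a,.0857),onz(m,*b,.0857);print(fn,A,B,'yaw',-np.arctan2((A-B)[0],(A-B)[1]))
for fn in('w1','w2','w5'):
    p,d,m=load(fn);hsv=cv2.cvtColor(p,cv2.COLOR_RGB2HSV)
    u0,v0=map(int,proj(m,[.498,.144,.1]));
    r=((hsv[...,1]>90)&(hsv[...,0]>=12)&(hsv[...,0]<32)&(hsv[...,2]>80));k=np.zeros_like(r);k[v0-22:v0+22,u0-22:u0+22]=1;r&=k
    v,u=np.nonzero(r);P=np.array([dep(m,d,a,b) for a,b in zip(u,v)]);P=P[(P[:,2]>.1)&(P[:,2]<.125)];t=P[P[:,2]>P[:,2].max()-.003];print(fn,'tipz',P[:,2].max(),len(t),t.mean(0),t.min(0),t.max(0))
    w=((hsv[...,1]<60)&(hsv[...,2]>150)).astype(np.uint8);k=((hsv[...,1]>120)&((hsv[...,0]<6)|(hsv[...,0]>174))&(hsv[...,2]>120));K=np.zeros_like(k);K[max(0,v0-60):v0+60,u0-60:u0+60]=1;k&=K
    v,u=np.nonzero(k);q=np.array([onz(m,a,b,.0917)[:2] for a,b in zip(u,v)],np.float32);fl=cv2.fitLine(q,2,0,.01,.01).ravel();print('red',q.mean(0),np.arctan(fl[1]/fl[0]))
    # dial disc from connected white
    n,l,s,c=cv2.connectedComponentsWithStats(w);i=np.bincount(l[v0-20:v0+20,u0-20:u0+20][w[v0-20:v0+20,u0-20:u0+20]>0]).argmax()
    cc=cv2.convexHull(max(cv2.findContours((l==i).astype(np.uint8),0,1)[0],key=len))[:,0];q=np.array([onz(m,*x,.0917)[:2] for x in cc],np.float32);print('disc',cv2.fitEllipse(q))
E
```

```text
(array([0.50021097, 0.31255236, 0.0995    ]), array([0.52414092, 0.32097693, 0.0995    ]), np.float64(0.33850119099702924))
(array([0.49998934, 0.3124831 , 0.0995    ]), array([0.52380614, 0.32095193, 0.0995    ]), np.float64(0.341639203991811))
(array([0.50018882, 0.31242512, 0.0995    ]), array([0.52546276, 0.31220002, 0.0995    ]), np.float64(-0.00890599255061703))
w1 [0.43258676 0.37847052 0.0857    ] [0.42865877 0.07750053 0.0857    ] yaw -0.013050353239918721
w2 [0.43191722 0.37844871 0.0857    ] [0.42839658 0.07675731 0.0857    ] yaw -0.011669148475953153
w5 [0.43244767 0.37826334 0.0857    ] [0.42848812 0.07686151 0.0857    ] yaw -0.013136342850268346
w1 tipz 0.11364406622782441 84 [0.49668045 0.14559441 0.11200033] [0.49364287 0.14020406 0.11067889] [0.50063144 0.15042641 0.11364407]
red [0.5163523  0.13730632] -0.36477697
disc ((0.4996524155139923, 0.1413581520318985), (0.05867639183998108, 0.06621067970991135), 27.530166625976562)
w2 tipz 0.11365339391654539 113 [0.49706419 0.1462364  0.11204734] [0.49335928 0.14059522 0.11065975] [0.50072703 0.15088383 0.11365339]
red [0.5161182  0.13703668] -0.35867518
disc ((0.4997900426387787, 0.14296217262744904), (0.0593511238694191, 0.06401580572128296), 37.02230453491211)
w5 tipz 0.11350020203825284 68 [0.49688914 0.1457471  0.11193063] [0.49309816 0.14060415 0.11050314] [0.50059371 0.15010092 0.1135002 ]
red [0.51647097 0.13720292] -0.36208245
disc ((0.49956586956977844, 0.14194144308567047), (0.05852163955569267, 0.06543003022670746), 28.647979736328125)
```

The crank is within 0.004 rad of the stop direction. Taking it along the tuner's axes, the shaft axis is at (0.498, 0.1447), tip at about z 0.112, and the flat faces −0.362 rad. Next, look at the knob.

```bash
python3 -m jog '{"travel":[[0,-0.33,0],[0,-0.33,0],[0,-0.33,0],[0,-0.33,0],[0,-0.33,0],[0,-0.33,0],[0,-0.33,0],[0,-0.33,0]],"rotation":[[0,0,0],[0,0,0],[0,0,0],[0,0,0],[0,0,0],[0,0,0],[0,0,0],[0,0,0]],"jaw":[0,0,0,0,0,0,0,0]}'
python3 -m jog '{"travel":[[0,-0.17,0],[0,-0.17,0],[0,-0.17,0],[0,-0.17,0],[0,-0.17,0],[0,-0.17,0]],"rotation":[[0,0,0],[0,0,0],[0,0,0],[0,0,0],[0,0,0],[0,0,0]],"jaw":[0,0,0,0,0,0]}'
python3 -c "
from h import *
s=status.sense();print(s['tcp_pos'],s['opening'],s['wrist_force'])
snap('wrist','w6')"
```

```text
time: 8.4
tcp_pos: [0.4442, -0.0753, 0.2514]
ee_rot: [-0.001, -0.707, 0.707, -0.001]
wrist_force: [0.4, -0.1, -0.5]
opening: 0.498
time: 8.9
tcp_pos: [0.4442, -0.2449, 0.2506]
ee_rot: [-0.002, -0.707, 0.707, 0.001]
wrist_force: [0.0, 0.6, 1.0]
opening: 0.502
[ 0.44417395 -0.2449268   0.25061767] 0.5017992025002147 [0.04513731 0.58625672 1.04811423]
```

View pics/w6.png

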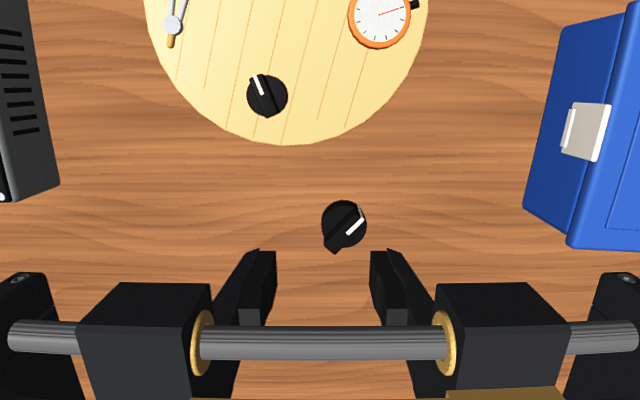

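```bash
cat > k.py <<'E'
from h import *
def knob(fn,guess,h=30):
    p,d,m=load(fn);u0,v0=guess
    w=(p.min(2)>150)&(np.ptp(p.astype(int),axis=2)<60)
    K=np.zeros(w.shape,bool);K[v0-h:v0+h,u0-h:u0+h]=1
    n,l,s,c=cv2.connectedComponentsWithStats((w&K).astype(np.uint8))
    i=1+s[1:,4].argmax();v,u=np.nonzero(l==i)
    P=np.array([dep(m,d,a,b) for a,b in zip(u,v)]);T=P[P[:,2]>P[:,2].max()-.003]
    fl=cv2.fitLine(T[:,:2].astype(np.float32),2,0,.01,.01).ravel();a=np.arctan(fl[1]/fl[0])
    print(fn,'white px',c[i],len(P),'ztop',np.median(T[:,2]),'line mean',T.mean(0),'ang',a)
    vv,uu=np.mgrid[v0-h:v0+h,u0-h:u0+h];Q=np.array([dep(m,d,a,b) for a,b in zip(uu.ravel(),vv.ravel())])
    D=p[v0-h:v0+h,u0-h:u0+h].reshape(-1,3).max(1)<90
    D|=((l==i)[v0-h:v0+h,u0-h:u0+h]).ravel()
    zt=np.median(T[:,2]);top=Q[D&(Q[:,2]>zt-.0025)&(Q[:,2]<zt+.003)]
    r=cv2.minAreaRect(top[:,:2].astype(np.float32)*1000);print(' bar top rect mm',r, 'n',len(top),'mean',top.mean(0))
    sk=Q[D&(Q[:,2]>zt-.021)&(Q[:,2]<zt-.014)]
    if len(sk)>5: print(' skirt top',cv2.minEnclosingCircle(sk[:,:2].astype(np.float32)*1000),np.median(sk[:,2]))
E
python3 - <<'E'
from k import *
p,d,m=load('w6')
cv2.imwrite('pics/w6c.png',np.hstack([cv2.resize(p[60:130,230:300,::-1],None,fx=5.5,fy=5.5,interpolation=2),cv2.resize(p[190:260,310:380,::-1],None,fx=5.5,fy=5.5,interpolation=2)]))
knob('w6',(266,95));knob('w6',(344,226))
print(dep(m,d,266,130),dep(m,d,220,90))
E
```

```text
w6 white px [257.74157303  84.05617978] 89 ztop 0.06336025108101151 line mean [ 0.52874149 -0.1859479   0.06349069] ang 0.3706142
 bar top rect mm ((518.9755859375, -190.23577880859375), (39.52913284301758, 13.994659423828125), 21.47635841369629) n 611 mean [ 0.51865823 -0.19055227  0.06289859]
 skirt top ((518.7254028320312, -190.71177673339844), 19.900833129882812) 0.04492529596564196
w6 white px [354.65625    225.82291667] 96 ztop 0.39768676395970276 line mean [ 0.52354859 -0.24528376  0.39768676] ang -1.1894616
 bar top rect mm ((523.548583984375, -245.28375244140625), (0.0, 0.0), 0.0) n 11 mean [ 0.52354859 -0.24528376  0.39768676]
[ 0.4833369  -0.185785    0.02857051] [ 0.52459413 -0.14019089  0.0278501 ]
```

View pics/w6c.png

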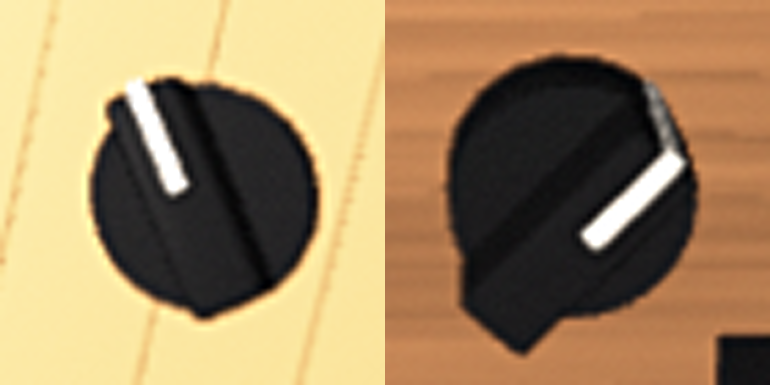

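Candidates: turntable knob (266,95) has skirt radius 19.9 mm, bar 39.5×14.0 mm and top at 0.063, which matches the text exactly. Table knob (344,226) is visibly larger and not on the turntable, so it's the look-alike. The target's centre is (0.5187, −0.1905), with its line at 0.373 rad. I'll hover with the jaws turned to it and look a second time.

```bash
python3 -m jog '{"travel":[[0.0745,0.0544,-0.13],[0.0745,0.0544,-0.13],[0.0745,0.0544,-0.13],[0.0745,0.0544,-0.13],[0.0745,0.0544,-0.13],[0.0745,0.0544,-0.13],[0.0745,0.0544,-0.13]],"rotation":[[0,0,0.475],[0,0,0.475],[0,0,0.475],[0,0,0.475],[0,0,0.475],[0,0,0.475],[0,0,0.475]],"jaw":[0,0,0,0,0,0,0]}' 40
python3 - <<'E'
from k import *
s=status.sense();print(s['tcp_pos'],s['ee_rot'],s['joints'].round(2))
from scipy.spatial.transform import Rotation as R
p,d,m=snap('wrist','w7');T=R.from_quat(s['ee_rot']).as_matrix();print('knob dir of tool',np.arctan2(-T[1,0],-T[0,0]));print(T[:,1])
print(proj(m,[.5187,-.1905,.062]))
E
```

```text
time: 9.53
tcp_pos: [0.5191, -0.1884, 0.122]
ee_rot: [0.13, -0.694, 0.695, -0.132]
wrist_force: [0.9, -0.6, 0.9]
opening: 0.501
[ 0.51907665 -0.18844466  0.12198403] [ 0.13041505 -0.69422365  0.69547457 -0.13175946] [-0.56  0.49  1.57 -0.    1.08  0.64]
knob dir of tool 0.3729299672031763
[ 0.00219627 -0.00138593 -0.99999663]
(np.float64(325.69044767294014), np.float64(221.20930259067705))
```

View pics/w7.png

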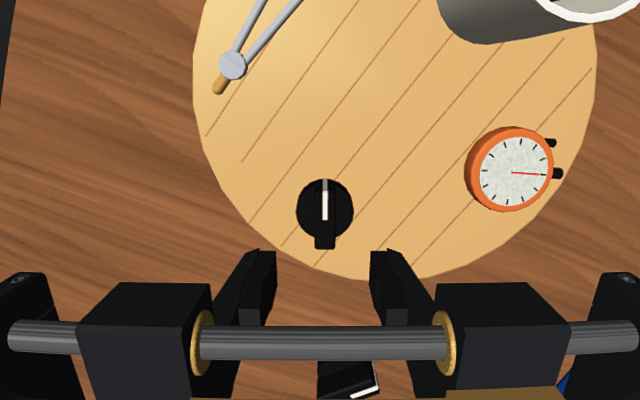

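```bash
python3 - <<'E'
from k import *
knob('w7',(325,208),40)
_,_,a=load('w6');_,_,b=load('w7')
# triangulate inner end of white line on the top
p,_,_=load('w6');q,_,_=load('w7')
cv2.imwrite('pics/w7c.png',cv2.resize(q[170:260,280:370,::-1],None,fx=6,fy=6,interpolation=2))
# w6 crop inner end at (177,190)/5.5+(230,60)
print(tri(a,(230+177/5.5,60+190/5.5),b,(325,219.5)))
E
```

```text
w7 white px [324.62295082 204.53278689] 122 ztop 0.2690572136579051 line mean [ 0.59278786 -0.15891411  0.26905721] ang -0.37738073
 bar top rect mm ((592.787841796875, -158.9141082763672), (0.0, 0.0), 0.0) n 9 mean [ 0.59278786 -0.15891411  0.26905721]
(array([ 0.51989581, -0.18945917,  0.06292962]), np.float64(0.00017513712621398185))
```

View pics/w7c.png

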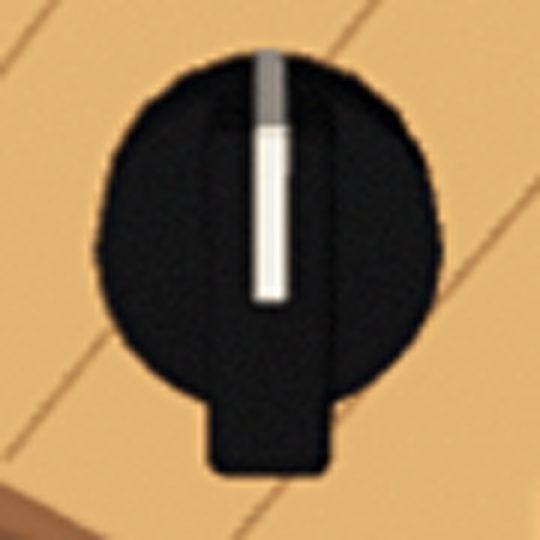

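Triangulated bar top is 0.0629, consistent with 0.062. The white line is parallel to the fingers. Going down to grip the bar, tips about 3 mm above the skirt.

```bash
python3 -m jog '{"travel":[[-0.0004,-0.002,-0.03],[-0.0004,-0.002,-0.055],[-0.0004,-0.002,-0.068],[-0.0004,-0.002,-0.074],[-0.0004,-0.002,-0.074],[-0.0004,-0.002,-0.074]],"rotation":[[0,0,0],[0,0,0],[0,0,0],[0,0,0],[0,0,0],[0,0,0]],"jaw":[0,0,0,0,0,0]}' 12
python3 -m jog '{"travel":[[0,0,0],[0,0,0],[0,0,0],[0,0,0],[0,0,0],[0,0,0],[0,0,0]],"rotation":[[0,0,0],[0,0,0],[0,0,0],[0,0,0],[0,0,0],[0,0,0],[0,0,0]],"jaw":[-0.5,-0.5,-0.6,-0.62,-0.75,-1,-1]}' 12
python3 -m jog '{"travel":[[0,0,0],[0,0,0],[0,0,0]],"rotation":[[0,0,0],[0,0,0],[0,0,0]],"jaw":[-1,-1,-1]}' 40
python3 -c "
from h import *
snap('wrist','w8')"
```

```text
time: 10.08
tcp_pos: [0.5187, -0.1914, 0.0478]
ee_rot: [0.13, -0.694, 0.696, -0.131]
wrist_force: [-0.3, -0.7, -0.4]
opening: 0.5
time: 10.67
tcp_pos: [0.5183, -0.1908, 0.0465]
ee_rot: [0.131, -0.695, 0.695, -0.131]
wrist_force: [-0.9, 0.7, 4.2]
opening: 0.16
time: 10.92
tcp_pos: [0.5183, -0.1908, 0.0465]
ee_rot: [0.131, -0.695, 0.695, -0.131]
wrist_force: [-1.8, 0.7, 4.9]
opening: 0.156
```

View pics/w8.png

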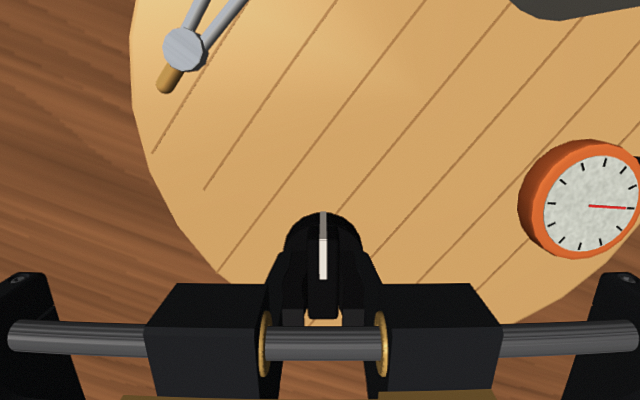

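Opening 13.7 mm means the 14 mm bar is held. Lift straight up, then carry and turn.

```bash
python3 -m jog '{"travel":[[0,0,0.01],[0,0,0.03],[0,0,0.06],[0,0,0.1],[0,0,0.14],[0,0,0.15],[0,0.03,0.15],[0,0.06,0.15]],"rotation":[[0,0,0],[0,0,0],[0,0,0],[0,0,0],[0,0,0],[0,0,0],[0,0,0],[0,0,0]],"jaw":[-1,-1,-1,-1,-1,-1,-1,-1]}'
python3 -m jog '{"travel":[[-0.003,0.035,0],[-0.005,0.07,0],[-0.008,0.105,0],[-0.012,0.14,0],[-0.015,0.175,0],[-0.018,0.21,0],[-0.0208,0.24,0],[-0.0208,0.26,0]],"rotation":[[0,0,-0.12],[0,0,-0.24],[0,0,-0.36],[0,0,-0.48],[0,0,-0.6],[0,0,-0.72],[0,0,-0.84],[0,0,-0.936]],"jaw":[-1,-1,-1,-1,-1,-1,-1,-1]}'
python3 - <<'E'
from h import *
from scipy.spatial.transform import Rotation as R
snap('wrist','w9');s=status.sense();T=R.from_quat(s['ee_rot']).as_matrix();print(s['tcp_pos'],np.arctan2(-T[1,0],-T[0,0]),T[:,1],s['opening'],s['wrist_force'])
E
```

```text
time: 11.63
tcp_pos: [0.5181, -0.1309, 0.1969]
ee_rot: [0.13, -0.695, 0.695, -0.13]
wrist_force: [0.4, 0.9, -0.6]
opening: 0.156
time: 12.3
tcp_pos: [0.4963, 0.1318, 0.196]
ee_rot: [0.128, 0.695, -0.695, -0.129]
wrist_force: [0.8, -0.7, -0.7]
opening: 0.157
[0.49640037 0.13377403 0.19606565] -0.3685124369480415 [-7.02152079e-04  1.37111867e-03 -9.99998814e-01] 0.15769938753926493 [-1.17992583  2.40653955 -1.46967397]
```

View pics/w9.png

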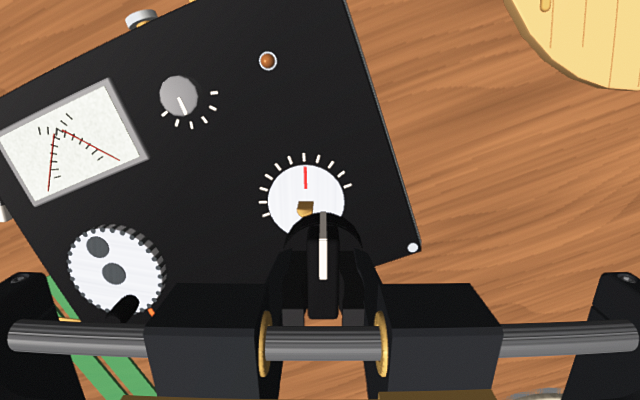

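Knob line (323,240–280) and red dial line (305,165–188) are both vertical in the image, so they match in direction. I'll compute the remaining offset from this picture.

```bash
python3 - <<'E'
from h import *
p,d,m=load('w9')
cv2.imwrite('pics/w9c.png',np.hstack([cv2.resize(p[205:295,285:360,::-1],None,fx=5,fy=5,interpolation=2),cv2.resize(p[150:240,265:340,::-1],None,fx=5,fy=5,interpolation=2)]))
k=(p.min(2)>200);K=np.zeros_like(k);K[235:290,312:334]=1;k&=K;v,u=np.nonzero(k);print(u.min(),u.max(),v.min(),v.max())
zt=.196+.0164
o=onz(m,u.mean(),v.min()-.5,zt);i=onz(m,u.mean(),v.max()+.5,zt);print(o,i,np.linalg.norm(o-i),np.arctan2(*(o-i)[1::-1]))
e=(o-i)/np.linalg.norm(o-i);ax=o-.020*e;print('knob axis',ax)
hsv=cv2.cvtColor(p,cv2.COLOR_RGB2HSV)
r=((hsv[...,1]>120)&((hsv[...,0]<6)|(hsv[...,0]>174))&(hsv[...,2]>120));K[:]=0;K[155:200,290:320]=1;r&=K;v,u=np.nonzero(r)
q=np.array([onz(m,a,b,.0917)[:2] for a,b in zip(u,v)],np.float32);fl=cv2.fitLine(q,2,0,.01,.01).ravel();print('red',q.mean(0),np.arctan(fl[1]/fl[0]),np.arctan2(*(q.mean(0)-[.498,.1447])[::-1]))
print(proj(m,[.498,.1447,.0917]),proj(m,[.498,.1447,.112]))
E
```

```text
319 326 239 278
[0.51593492 0.12378168 0.2124    ] [0.49842333 0.13051504 0.2124    ] 0.01876149812158554 -0.36708062815742926
knob axis [0.49726734 0.13095953 0.2124    ]
red [0.5165854  0.13750522] -0.3629763 -0.3693537552110529
(np.float64(305.39374377720014), np.float64(202.5155210731433)) (np.float64(304.0492192890255), np.float64(211.49485609232764))
```

View pics/w9c.png

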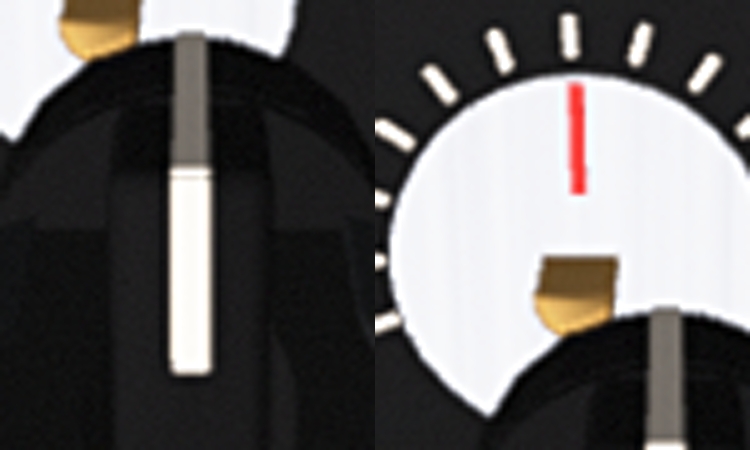

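```bash
python3 -m jog '{"travel":[[0.0007,0.011,-0.02],[0.0007,0.011,-0.045],[0.0007,0.011,-0.045],[0.0007,0.011,-0.045],[0.0007,0.011,-0.045]],"rotation":[[0,0,0],[0,0,0],[0,0,0],[0,0,0],[0,0,0]],"jaw":[-1,-1,-1,-1,-1]}'
python3 - <<'E'
from h import *
from scipy.spatial.transform import Rotation as R
s=status.sense();T=R.from_quat(s['ee_rot']).as_matrix();print(s['tcp_pos'],np.arctan2(-T[1,0],-T[0,0]),T[:,1])
p,d,m=snap('wrist','w10');snap('scene','s10')
k=(p.min(2)>200);K=np.zeros_like(k);K[235:290,312:334]=1;k&=K;v,u=np.nonzero(k);print(u.min(),u.max(),v.min(),v.max())
zt=s['tcp_pos'][2]+.0164
o=onz(m,u.mean(),v.min()-.5,zt);i=onz(m,u.mean(),v.max()+.5,zt)
e=(o-i)/np.linalg.norm(o-i);print('knob axis',o-.020*e,np.arctan2(e[1],e[0]))
hsv=cv2.cvtColor(p,cv2.COLOR_RGB2HSV)
r=((hsv[...,1]>120)&((hsv[...,0]<6)|(hsv[...,0]>174))&(hsv[...,2]>120));K[:]=0;K[120:260,270:370]=1;r&=K;v,u=np.nonzero(r);print(len(u))
if len(u):
    q=np.array([onz(m,a,b,.0917)[:2] for a,b in zip(u,v)],np.float32);fl=cv2.fitLine(q,2,0,.01,.01).ravel();print('red',q.mean(0),np.arctan(fl[1]/fl[0]))
E
```

```text
time: 12.77
tcp_pos: [0.4986, 0.1398, 0.1523]
ee_rot: [0.128, 0.696, -0.695, -0.127]
wrist_force: [-0.2, 0.3, -0.4]
opening: 0.159
[0.4986324  0.13983264 0.15231782] -0.363320081015463 [ 1.17982807e-03 -1.37282351e-06 -9.99999304e-01]
319 326 239 278
knob axis [0.49949749 0.13891869 0.16871782] -0.3641977379650245
78
red [0.5163746 0.1376167] -0.37106887
```

View pics/w10.png

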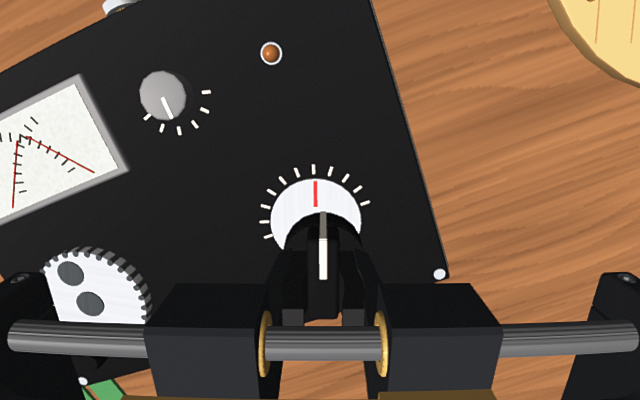

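Shift by (−1.5, +5.6) mm to centre, coming just above the tip.

```bash
python3 -m jog '{"travel":[[-0.0015,0.0056,0],[-0.0015,0.0056,-0.01],[-0.0015,0.0056,-0.016],[-0.0015,0.0056,-0.016],[-0.0015,0.0056,-0.016]],"rotation":[[0,0,0],[0,0,0],[0,0,0],[0,0,0],[0,0,0]],"jaw":[-1,-1,-1,-1,-1]}'
python3 - <<'E'
from h import *
from scipy.spatial.transform import Rotation as R
s=status.sense();T=R.from_quat(s['ee_rot']).as_matrix();print(s['tcp_pos'],np.arctan2(-T[1,0],-T[0,0]))
p,d,m=snap('wrist','w11')
k=(p.min(2)>200);K=np.zeros_like(k);K[235:290,312:334]=1;k&=K;v,u=np.nonzero(k)
zt=s['tcp_pos'][2]+.0164
o=onz(m,u.mean(),v.min()-.5,zt);i=onz(m,u.mean(),v.max()+.5,zt)
e=(o-i)/np.linalg.norm(o-i);print('knob axis',o-.020*e,np.arctan2(e[1],e[0]))
hsv=cv2.cvtColor(p,cv2.COLOR_RGB2HSV)
r=((hsv[...,1]>120)&((hsv[...,0]<6)|(hsv[...,0]>174))&(hsv[...,2]>120));K[:]=0;K[120:260,270:370]=1;r&=K;v,u=np.nonzero(r)
q=np.array([onz(m,a,b,.0917)[:2] for a,b in zip(u,v)],np.float32);fl=cv2.fitLine(q,2,0,.01,.01).ravel();print('red',len(q),q.mean(0),np.arctan(fl[1]/fl[0]))
E
```

```text
time: 13.28
tcp_pos: [0.4964, 0.1458, 0.1347]
ee_rot: [-0.127, -0.695, 0.696, 0.128]
wrist_force: [-0.7, -0.6, -0.0]
opening: 0.161
[0.49635839 0.14581839 0.13469136] -0.36310425656836526
knob axis [0.4972832  0.14489578 0.15109136] -0.36392629222058626
red 110 [0.51628435 0.13770051] -0.36408255
```

View pics/w11.png

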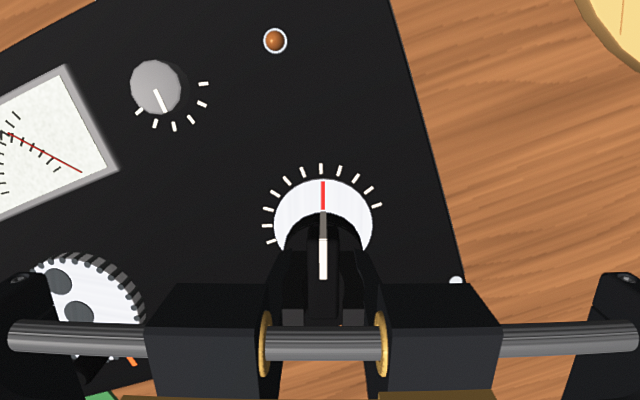

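The red and white lines are collinear at column 323, with the flat and knob both at −0.364 rad. Lowering gently with a force check.

```bash
python3 -m jog '{"travel":[[0.0007,-0.0003,-0.002],[0.0007,-0.0003,-0.004],[0.0007,-0.0003,-0.006],[0.0007,-0.0003,-0.008],[0.0007,-0.0003,-0.01],[0.0007,-0.0003,-0.012],[0.0007,-0.0003,-0.012]],"rotation":[[0,0,0],[0,0,0],[0,0,0],[0,0,0],[0,0,0],[0,0,0],[0,0,0]],"jaw":[-1,-1,-1,-1,-1,-1,-1]}'

```

```text
time: 13.92
tcp_pos: [0.4974, 0.1455, 0.1229]
ee_rot: [-0.128, -0.695, 0.696, 0.128]
wrist_force: [1.3, -0.7, -1.5]
opening: 0.152
```

No resistance with the shaft about 7 mm into the bore. Continuing to home.

```bash
python3 -m jog '{"travel":[[0,0,-0.002],[0,0,-0.004],[0,0,-0.006],[0,0,-0.007],[0,0,-0.008],[0,0,-0.008]],"rotation":[[0,0,0],[0,0,0],[0,0,0],[0,0,0],[0,0,0],[0,0,0]],"jaw":[-1,-1,-1,-1,-1,-1]}' 50

```

```text
time: 14.42
tcp_pos: [0.4975, 0.1456, 0.1155]
ee_rot: [0.128, 0.696, -0.695, -0.128]
wrist_force: [-0.1, -0.3, 2.4]
opening: 0.152
```

```bash
python3 -m jog '{"travel":[[0,0,-0.001],[0,0,-0.002],[0,0,-0.003],[0,0,-0.003]],"rotation":[[0,0,0],[0,0,0],[0,0,0],[0,0,0]],"jaw":[-1,-1,-1,-1]}'

```

```text
time: 14.75
tcp_pos: [0.4975, 0.1456, 0.1128]
ee_rot: [0.128, 0.696, -0.695, -0.127]
wrist_force: [-1.8, -1.5, 8.1]
opening: 0.16
```

```bash
python3 -m jog '{"travel":[[0,0,-0.001],[0,0,-0.002],[0,0,-0.003],[0,0,-0.003],[0,0,-0.003]],"rotation":[[0,0,0],[0,0,0],[0,0,0],[0,0,0],[0,0,0]],"jaw":[-1,-1,-1,-1,-1]}'

```

```text
time: 15.17
tcp_pos: [0.4977, 0.1456, 0.111]
ee_rot: [0.128, 0.696, -0.695, -0.127]
wrist_force: [-5.6, -2.2, 17.6]
opening: 0.153
```

```bash
python3 -m jog '{"travel":[[0,0,-0.001],[0,0,-0.0015],[0,0,-0.0015],[0,0,-0.0015]],"rotation":[[0,0,0],[0,0,0],[0,0,0],[0,0,0]],"jaw":[-1,-1,-1,-1]}'
python3 - <<'E'
from h import *
s=status.sense();print(s['tcp_pos'],s['wrist_force'],s['opening'])
p,d,m=snap('wrist','w12');q,_,_=snap('scene','s12')
cv2.imwrite('pics/s12c.png',cv2.resize(q[130:250,340:470,::-1],None,fx=5,fy=5,interpolation=2))
k=(p.min(2)>200);K=np.zeros_like(k);K[235:290,312:334]=1;k&=K;v,u=np.nonzero(k);print(u.min(),u.max(),v.min(),v.max())
s=status.sense();print(s['tcp_pos'],s['wrist_force'],s['opening'])
E
```

```text
time: 15.5
tcp_pos: [0.4979, 0.1456, 0.1107]
ee_rot: [0.129, 0.696, -0.695, -0.127]
wrist_force: [-10.4, -2.7, 28.9]
opening: 0.153
[0.4979228  0.14563385 0.11070645] [-10.36257056  -2.66589755  28.91105161] 0.15299411059568896
319 326 239 279
[0.49792977 0.14561909 0.11069166] [-9.65641423 -1.71592624 29.18952684] 0.15371182120594484
```

View pics/w12.png

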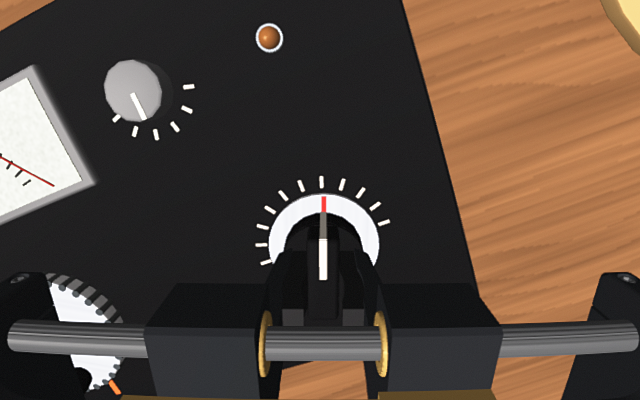

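View pics/s12c.png

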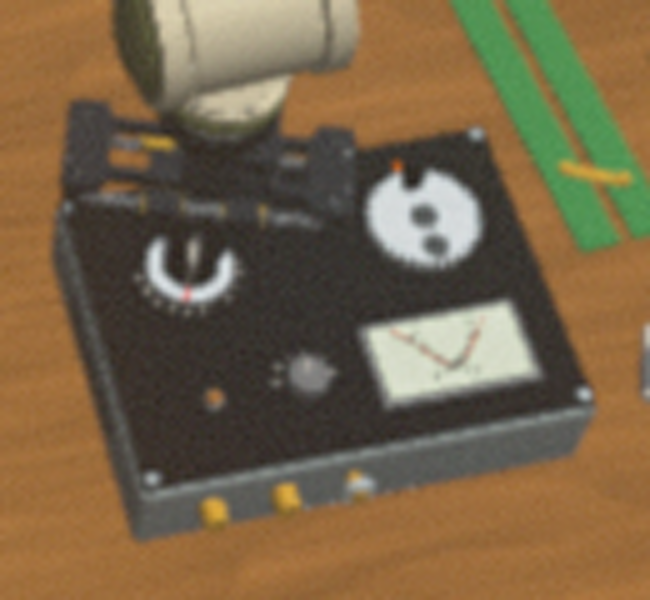

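The red line (323,205) sits directly over the white line, and the white-line pixels are the same as before pressing, so the knob hasn't slipped. The force rose from about 8 N to 29 N over the last 2 mm, with 11 N of that in the final 0.3 mm, so it's on a hard stop. Final check of the crank and bystanders.

```bash
python3 - <<'E'
from h import *
q,d,m=load('s12')
off=np.array([428-428,0])
g=cv2.cvtColor(q,cv2.COLOR_RGB2GRAY)
cv2.imwrite('pics/s12d.png',cv2.resize(q[150:195,405:445,::-1],None,fx=12,fy=12,interpolation=2))
hub=(340+424/5,130+215/5);cw=(340+436/5,130+245/5);gr=(340+411/5,130+172/5)
a,b=onz(m,*hub,.0995),onz(m,*cw,.0995);print('cw angle',np.arctan2(*(b-a)[1::-1]),a,b)
for th in (np.pi-.0128,np.pi+.2,np.pi-.2):
    P=np.array([.5001+.028*np.cos(th),.3124+.028*np.sin(th),.127]);C=np.array([.5001-.0253*np.cos(th),.3124-.0253*np.sin(th),.0995]);print(th,proj(m,P),proj(m,C))
print('obs',gr,cw)
p,_,mt=snap('top','t12');cv2.imwrite('pics/t12c.png',np.hstack([cv2.resize(p[90:250,320:500,::-1],None,fx=2.2,fy=2.2),cv2.resize(load('top0')[0][90:250,320:500,::-1],None,fx=2.2,fy=2.2)]))
s=status.sense();print(s['time'],s['tcp_pos'],s['wrist_force'])
E
```

```text
cw angle -0.005103471348345379 [0.50105331 0.31559792 0.0995    ] [0.52658259 0.31546763 0.0995    ]
3.128792653589793 (np.float64(422.71712662872284), np.float64(161.88491338015962)) (np.float64(426.15517367290033), np.float64(178.90092759662548))
3.3415926535897933 (np.float64(421.1443247196056), np.float64(162.32062279924475)) (np.float64(427.57528488007756), np.float64(178.49656868738006))
2.941592653589793 (np.float64(424.19701308507996), np.float64(161.7433322859303)) (np.float64(424.8154221508986), np.float64(179.03336680719863))
obs (422.2, 164.4) (427.2, 179.0)
15.65 [0.49792678 0.14561762 0.11068862] [-9.09044849 -2.01114424 29.82625973]
```

View pics/s12d.png

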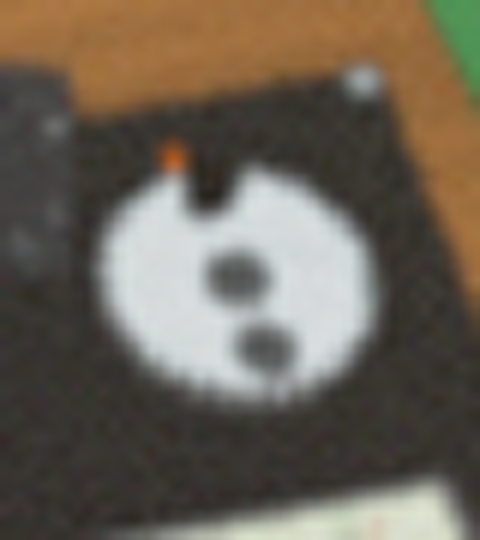

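View pics/t12c.png

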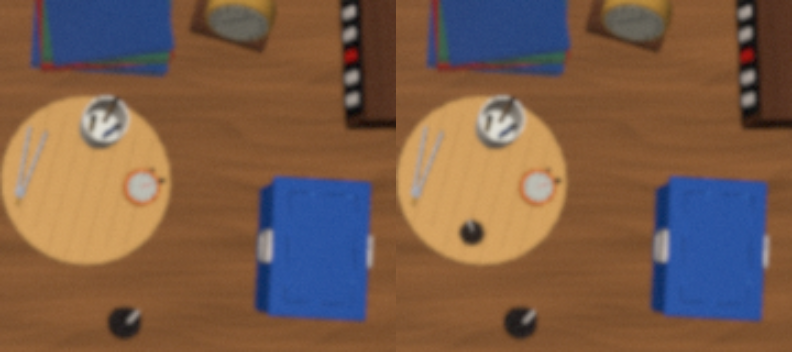

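The crank is still at its stop: −0.005 rad against −0.013 expected. The bystanders and turntable are unchanged from the first picture, apart from the knob being gone. Handing in.

```bash
python3 -c "
from rig import ticket,status
print(ticket.close_job())
s=status.sense();print(s['time'],s['tcp_pos'],s['wrist_force'],s['opening'])"
```

```text
the job is handed in; nothing more can be done
None
the job is handed in; nothing more can be done
```

The job is done and handed in at about 15.7 s. I wound the crank clockwise about 6.6 rad to its stop. Then I took the 40 mm knob from the turntable, matched its flat to the shaft's, and pushed it home. The arm is still holding it pressed in.

**Last checks**
- **Crank:** it stopped against 23 N with no further movement. In the last view it was within about 0.01 rad of the stop direction.
- **Knob fit:** the white line sits over the dial's red line, both at about −0.364 rad, and the knob did not slip in the grip. The skirt clears the dial by about 1.7 mm, against 2 mm expected, which is within measuring error.
- **Shaft pressed in:** the push force is about 29 N, against the spring's 11 N. It rose 11 N over the last 0.3 mm, so the shaft is on its stop. I inferred this from force and height, because the shaft itself can't be seen under the knob.
- **Other things:** in the top view, the turntable, pen holder, stopwatch, divider, storage box and look-alike knob are where they started. I didn't re-measure the ruler and eraser, but the arm never went near them.

One thing was not quite clean: a side force of about 10 N remains at the wrist. It is well within limits, so I left it.

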